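# Draw the telescoping brush handle out to its second stop and hold it there

## Robot

A 6-joint arm with a two-finger parallel gripper is mounted at the origin on a cart in front of the work surface, level with it; the furniture and walls round the work are solid. World frame = base frame: x ahead of the robot, y to its left, z up, the work surface at z = 0. Lengths are in m, angles in degrees, forces in N, time in s.
With the tool pointing down it reaches from about 0.35 to 0.875 m from the base axis. Payload 4.2 kg.
Tool frame: the origin (TCP) lies midway between the tips of the shut fingers; the grasp point (between the pads) lies 19 mm behind it; z points along the fingers, y is the line along which they close (so a half turn about z gives the same grasp; the last joint's range is limited). The gripper opens to 87 mm and grips with 3 to 60 N. Pads are 19 mm wide; open, the fingers measure 117 mm over their backs; the gripper's body (75 mm by 190 mm) begins 51 mm behind the grasp point.
Start: joints at [87.812, 22.042, 0.453, 0, -68.411, -14.817], TCP at [0.183, 0.598, 0.223] pointing down, gripper open.
Joint ranges: [-179.83, 179.83], [-69.29, 118.12], [-61.27, 80.66], [-181.25, 117.63], [-171.15, -9.14], [-177.46, 177.46]. Speed limits (degrees/s): [159.86, 159.86, 180, 180, 180, 180].

## Interface

Orientations are given as a 3x3 rotation matrix whose columns are the frame's x, y, z axes.
In Python, from station import sense, capture, finish_job, silhouettes, landmark_of gives the robot as it stands.
- The arm moves only by the tool step_arm, never from a script. Its arguments are lists of equal length, an entry for each row: "linear": the shift along the tool's x, y, z in mm, a list of three; "delta_rot": the turn, a rotation vector about the tool's x, y, z in rad, a list of three; "grip": the finger opening in mm, from 0 to 87. A call has 1 to 10 rows; each row shifts and turns the commanded pose from where the row before left it, along the tool's axes as they then stand; what a row does not reach is not made up. A row lasts 1/8 s, in which the tool goes at most 62.5 mm and 10.7 degrees, less where a joint would pass 70% of its speed; a pose out of reach is approached as far as the arm can. A call with a gripper value outside its range is refused whole. The fingers move at their own pace and stop on an object; the grip force is fixed at half the most. Time passes only in rows, so rows that do not move let the fingers close. It gives the time, the measured TCP pose, the force, the opening and the grip force at its end, in the units of the state.
- sense(): the state, without advancing time (a new reading comes with each control period).
- capture(name): name is "side" or "top" or "wrist"; returns a dict with "img" (384x512x3 uint8, red, green, blue), "fx", "fy", "cx", "cy" (pixels), "world_to_cam" (4x4, takes a point from world to camera coordinates); the wrist camera has in their place "mount" (4x4, takes a point from camera to tool coordinates, whose origin is the TCP and whose axes are the flange's). Camera axes: x right, y up, looking along -z (the intrinsics and any distortion apply to the point x, -y, -z); pixel columns grow to the right and rows downward; lengths in m; the calibration is good to about 2 mm. A picture is of the moment at which its call begins: read the wrist's pose just before it. There is no depth.
- finish_job(): hands the job in; it is judged then, once.
Trained networks look in the newest picture that a camera, given by its name, has taken for a name from the list of things; names that differ only in an ending like _2 or _b are one class to them, and where a whole thing is asked for, a point or a joint stands for the part that bears it (a point fixed in the world has none). Each returns a list of dicts, best first, with "score" (0 to 1); they miss things now and then, are a little off and sometimes report something else, mostly with a low value. They report only what shows in the picture. A call takes as long as a camera call. They do not tell look-alikes from the thing itself.
- silhouettes(camera, label): "mask" (384x512 bool, what is visible of it) and "point" ([column, row] in pixels, amid what is visible of it).
- landmark_of(camera, label): "point" ([column, row] in pixels: a listed point, or the origin of a listed thing).
The state is a dict: "time_s": time; "joints": joint angles; "joint_velocities": joint speeds; "effort": joint torques, N m; "tcp_pos": TCP position; "ee_rot": TCP orientation; "wrist_force": force on the tool from outside, world axes, zero at the start; "moment": the same for the moment, N m; "gripper_width": opening from 0.0 (shut) to 1.0 (fully open); "gripper_force": force on a finger pad.
Only numpy, scipy, OpenCV 4.12 (cv2) and the standard library are available. Lean on these libraries where they do the work, as an engineer would, in place of code of your own. Each camera call takes 0.05 s, during which the arm holds its last target. There are 200 camera calls.

## Task

The telescoping handle of the shelf brush stands parked in its holder. Turn its round black sleeve until the two-bar mark clicks in over the yellow pointer; then, with the handle still shut, squeeze the orange button in the blue grip between the fingers, keep it squeezed and pull the grip straight up until it comes up against the second stop. Finish still holding the grip up at that stop (it sinks back if let go), and leave the other things on the worktop where they stand.

Things in the scene. Friction and masses are not known exactly. Their poses are not given: they have to be found in the camera images.
- holder: black weighted holder with the parked brush handle, fixed to the worktop: round foot 84 mm across, blue outer tube 38 mm across rising to z 0.118. Origin: centre of its underside, on the vertical handle axis; z up, x away from the button and pointer (both lie on its -x side). It stands anywhere in the middle of the worktop, turned up to 0.5 rad
- sleeve_axis (a point): point on the handle axis at the top face of the setting sleeve, 146 mm above the worktop. The sleeve is a round black ribbed collar 60 mm across, 26 mm tall (z 0.120 to 0.146), turning about this axis. Grasp it from above with the grip (shut: top at z 0.178, within 27 mm of the axis) between the open fingers
- sleeve (a joint): turn of the setting sleeve, rad, growing counter-clockwise seen from above. Clicks into settings 0 = red dot at the pointer, 0.524 = one white bar, 1.047 = two bars, 1.571 = three bars (marks on top face and side); starts at dot or one bar. A click takes about 0.1 N m; past half way it snaps on. It limits the telescope's travel: dot 0, one bar 35 mm, two bars 70 mm (second stop), three 105 mm
- pointer (a point): tip of the yellow pointer lip on the holder's -x side, just under the sleeve, 39 mm from the axis, its top at z 0.117
- telescope (a joint): how far the telescoping tube with the grip is pulled out upward, m: 0 shut (start), first stop 0.035, second stop 0.070. A spring and its weight draw it back down with about 3 to 5 N. Locked while the button is out; the unsqueezed button also catches at the first stop
- grip: blue block on top of the chrome tube, 36 mm (x) by 40 mm (y) by 28 mm tall, axes as the holder's; origin: centre of its underside, 4 mm above the sleeve's top face when shut. It slides along z only and cannot turn. The orange button is set in its -x face
- grip_center (a point): centre of the blue grip block, 18 mm above the sleeve's top face when shut (z 0.164)
- button (a joint): how far the orange button is pressed in, m: 0 out, 0.005 fully in, about 5 N to press fully; from 0.004 the lock is free. Springs back when let go
- button_face (a point): centre of the outer face of the orange button, 18 mm wide by 16 mm tall, in the middle of the grip's -x face, standing 6 mm out; it presses in along +x of the grip. Grip with one finger on it and the other on the grip's far (+x) face (42 mm over both, 37 mm when pressed)
- shaker: square glass shaker with a red cap, 52x52x88 mm, loose; origin under its centre
- seasoning: spice jar with a yellow cap, 42 mm across, 96 mm tall, loose; origin under its centre
- bean_tin: green and gold food tin, 76 mm across, 58 mm tall, loose; origin under its centre
- tumbler: small clear glass, 48 mm across, 62 mm tall, loose; origin under its centre
- dropper: small brown dropper bottle, 34 mm across, 102 mm tall, loose; origin under its centre
There are look-alikes about, which are no part of the job. What is meant by the holder is not turquoise, and is the larger of those in its own colour.

How it is judged:
By the outcome, as a careful person would: the job done as asked, in the order asked, and still so for the second after the job is handed in, while the arm keeps its last pose, push and grip.
It also fails if it takes over 45 s, if anything falls off the work surface, if the arm or the gripper's body presses on something with over 40 N, if the wrist force passes 120 N, or if a joint passes its speed limit or range.

## Working session

There is one attempt and no reset: what is moved stays moved. The work goes in short steps, Python scripts to look and compute and a tool call to move; the robot and the scene stay as the last step left them, time stands still between calls to the robot, and variables do not carry over. Pictures are saved under pics/ and viewed, at most 10 in all, crops included, and the job is handed in when it is done.

Besides the shell and the picture viewer there is one more tool, called after "Call:" in YAML: its name, and indented under it one key for each argument. step_arm: Moves the arm, as the interface text tells. Its arguments: {"type":"object","properties":{"linear":{"type":"array"},"delta_rot":{"type":"array"},"grip":{"type":"array"}},"required":["linear","delta_rot","grip"]}

```bash
mkdir -p pics; cat > h.py <<'E'
import numpy as np, cv2
from station import *
def ray(c,p):
    # world ray from pixel for fixed cam
    W=np.linalg.inv(np.array(c["world_to_cam"]))
    d=np.array([(p[0]-c["cx"])/c["fx"],-(p[1]-c["cy"])/c["fy"],-1.])
    return W[:3,3],W[:3,:3]@d
def atz(c,p,z):
    o,d=ray(c,p); return o+d*(z-o[2])/d[2]
def proj(c,P):
    q=np.array(c["world_to_cam"])@np.r_[P,1]
    return c["cx"]+c["fx"]*q[0]/-q[2], c["cy"]-c["fy"]*q[1]/-q[2]
def cap(n):
    s=sense(); c=capture(n)
    if n=="wrist":
        T=np.eye(4);T[:3,:3]=s["ee_rot"];T[:3,3]=s["tcp_pos"]
        c["world_to_cam"]=np.linalg.inv(T@np.array(c["mount"]))
    return c
E
python3 - <<'E'
from h import *
np.set_printoptions(precision=4,suppress=True)
s=sense();print(s["time_s"],s["tcp_pos"],s["ee_rot"],s["gripper_width"])
ims=[]
for n in("top","side"):
    c=cap(n);print([k for k in c if k not in("img",)]);ims.append(c["img"])
    for l,z in(("holder",0),("sleeve_axis",.146),("pointer",.117),("grip_center",.164),("button_face",.164),("shaker",0),("seasoning",0),("bean_tin",0),("tumbler",0),("dropper",0)):
        for r in landmark_of(n,l): print(n,l,round(r["score"],2),np.round(r["point"]),atz(c,r["point"],z))
cv2.imwrite("pics/a.png",ims[0][...,::-1]);cv2.imwrite("pics/b.png",ims[1][...,::-1])
E
```

```text
0.0 [0.1826 0.5971 0.2215] [[ 0.9562 -0.2927 -0.0006]
 [-0.2927 -0.9562 -0.0021]
 [ 0.0001  0.0022 -1.    ]] 1.0023055580446711
['fx', 'fy', 'cx', 'cy', 'world_to_cam']
top holder 0.88 [263. 199.] [ 0.4996 -0.082   0.    ]
top holder 0.88 [331. 193.] [ 0.5222 -0.319   0.    ]
top holder 0.84 [196. 201.] [0.4869 0.1494 0.    ]
top sleeve_axis 0.83 [336. 187.] [ 0.5275 -0.3076  0.146 ]
top sleeve_axis 0.7 [188. 199.] [0.4825 0.1558 0.146 ]
top sleeve_axis 0.65 [260. 195.] [ 0.4977 -0.0692  0.146 ]
top pointer 0.85 [258. 209.] [ 0.4546 -0.0665  0.117 ]
top pointer 0.81 [193. 211.] [0.445  0.1436 0.117 ]
top pointer 0.6 [336. 196.] [ 0.5028 -0.3147  0.117 ]
top grip_center 0.54 [338. 187.] [ 0.5255 -0.312   0.164 ]
top grip_center 0.53 [188. 195.] [0.4912 0.1528 0.164 ]
top grip_center 0.52 [260. 197.] [ 0.4894 -0.0693  0.164 ]
top grip_center 0.43 [264. 197.] [ 0.4912 -0.0826  0.164 ]
top button_face 0.55 [262. 193.] [ 0.5026 -0.0769  0.164 ]
top button_face 0.29 [260. 208.] [ 0.4563 -0.0711  0.164 ]
top shaker 0.61 [228. 201.] [0.4906 0.038  0.    ]
top seasoning 0.5 [301. 207.] [ 0.47
[... 819 characters left out ...]
0.5107 -0.0908  0.164 ]
side grip_center 0.6 [213. 148.] [0.4911 0.1515 0.164 ]
side grip_center 0.48 [309. 221.] [ 0.4881 -0.373   0.164 ]
side button_face 0.58 [245. 180.] [ 0.4639 -0.1005  0.164 ]
side button_face 0.35 [208. 146.] [0.4814 0.1759 0.164 ]
side shaker 0.69 [232. 200.] [0.504  0.0579 0.    ]
side seasoning 0.84 [272. 242.] [ 0.4837 -0.2144  0.    ]
side seasoning 0.35 [232. 202.] [0.4954 0.0448 0.    ]
side bean_tin 0.68 [208. 171.] [0.5314 0.2936 0.    ]
side bean_tin 0.47 [338. 247.] [ 0.6311 -0.3415  0.    ]
side tumbler 0.67 [328. 284.] [ 0.5029 -0.4426  0.    ]
side tumbler 0.26 [337. 244.] [ 0.6367 -0.33    0.    ]
side dropper 0.62 [337. 245.] [ 0.6351 -0.3323  0.    ]
```

View pics/a.png

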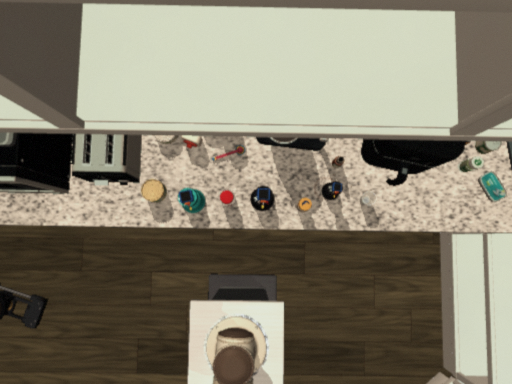

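View pics/b.png

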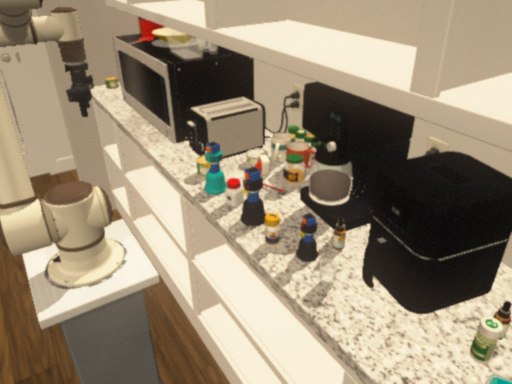

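The middle black and blue holder near (0.49, -0.08) is the target, at top pixel (263,199) and side pixel (249,220). The turquoise one is to its left and the smaller dark one to its right, so I'll move over the middle one.

Call:
step_arm:
  linear:
    - [35, 48, -7.5]
    - [35, 48, -7.5]
    - [35, 48, -7.5]
    - [35, 48, -7.5]
    - [35, 48, -7.5]
    - [35, 48, -7.5]
    - [35, 48, -7.5]
    - [35, 48, -7.5]
    - [35, 48, -7.5]
    - [35, 48, -7.5]
  delta_rot:
    - [0, 0, 0]
    - [0, 0, 0]
    - [0, 0, 0]
    - [0, 0, 0]
    - [0, 0, 0]
    - [0, 0, 0]
    - [0, 0, 0]
    - [0, 0, 0]
    - [0, 0, 0]
    - [0, 0, 0]
  grip: [87, 87, 87, 87, 87, 87, 87, 87, 87, 87]

```text
time_s: 2.35
tcp_pos: [0.3773, 0.0344, 0.2984]
ee_rot: [[0.957, -0.292, 0.002], [-0.292, -0.957, 0.001], [0.002, -0.001, -1.0]]
wrist_force: [1.3, 1.3, -0.0]
gripper_width: 1.0
gripper_force: 0.0
```

Call:
step_arm:
  linear:
    - [35, 48, -7.5]
    - [35, 48, -7.5]
    - [0, 0, 0]
    - [0, 0, 0]
  delta_rot:
    - [0, 0, 0]
    - [0, 0, 0]
    - [0, 0, 0]
    - [0, 0, 0]
  grip: [87, 87, 87, 87]

```text
time_s: 2.85
tcp_pos: [0.4156, -0.0761, 0.3123]
ee_rot: [[0.956, -0.294, -0.001], [-0.294, -0.956, 0.0], [-0.001, -0.0, -1.0]]
wrist_force: [0.8, 0.0, -0.2]
gripper_width: 1.001
gripper_force: 0.0
```

```bash
cat > look.py <<'E'
from h import *
import sys
np.set_printoptions(precision=4,suppress=True)
s=sense();print(s["time_s"],s["tcp_pos"],s["joints"],"\n",np.array(s["ee_rot"]),s["wrist_force"],s["moment"],s["gripper_width"],s["gripper_force"])
c=cap("wrist")
for l,z in(("holder",0),("sleeve_axis",.146),("pointer",.117),("grip_center",.164),("button_face",.164)):
    for r in landmark_of("wrist",l): print(l,round(r["score"],2),np.round(r["point"]),atz(c,r["point"],z))
cv2.imwrite(sys.argv[1],c["img"][...,::-1])
E
python3 look.py pics/c.png
```

```text
2.85 [ 0.4156 -0.0761  0.3123] [ 11.825   -1.7049 -16.3169  -0.0241 -75.4127  61.1113] 
 [[ 0.9559 -0.2935 -0.0005]
 [-0.2935 -0.9559  0.0003]
 [-0.0006 -0.0001 -1.    ]] [ 0.8304  0.0135 -0.2434] [-0.0127  0.0319 -0.0212] 1.0007936191691889 0.0
holder 0.79 [108. 149.] [0.4888 0.1601 0.    ]
holder 0.73 [394.  26.] [ 0.53  -0.317  0.   ]
holder 0.57 [249.  99.] [ 0.4948 -0.0836  0.    ]
sleeve_axis 0.91 [ 47. 170.] [0.4869 0.1581 0.146 ]
sleeve_axis 0.58 [242.  96.] [ 0.4986 -0.0827  0.146 ]
pointer 0.9 [ 82. 188.] [0.4523 0.1496 0.117 ]
pointer 0.74 [425.  38.] [ 0.498 -0.293  0.117]
pointer 0.56 [246. 133.] [ 0.4574 -0.0724  0.117 ]
grip_center 0.66 [236.  98.] [ 0.4983 -0.0767  0.164 ]
grip_center 0.6 [248. 131.] [ 0.4632 -0.0777  0.164 ]
button_face 0.58 [ 48. 194.] [0.4624 0.1566 0.164 ]
button_face 0.48 [444.  17.] [ 0.5099 -0.2877  0.164 ]
button_face 0.47 [244. 124.] [ 0.4715 -0.0763  0.164 ]
```

View pics/c.png

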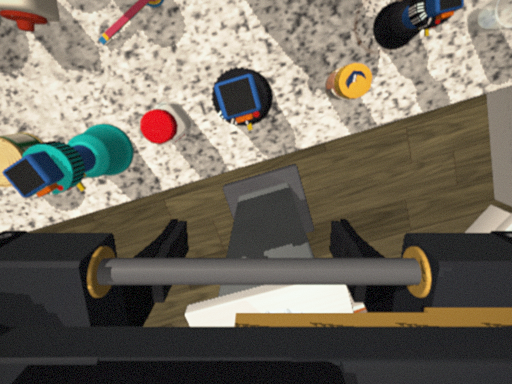

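The wrist view shows the target's blue grip square at about (240,98), with the pointer near (249,127). I'll go closer to read the marks and the yaw.

Call:
step_arm:
  linear:
    - [-15, -8, 35]
    - [-15, -8, 35]
    - [0, 0, 0]
    - [0, 0, 0]
  delta_rot:
    - [0, 0, 0]
    - [0, 0, 0]
    - [0, 0, 0]
    - [0, 0, 0]
  grip: [87, 87, 87, 87]

```text
time_s: 3.65
tcp_pos: [0.3934, -0.0516, 0.2441]
ee_rot: [[0.957, -0.291, 0.003], [-0.291, -0.957, -0.0], [0.003, -0.001, -1.0]]
wrist_force: [0.6, -0.2, -0.4]
gripper_width: 1.001
gripper_force: 0.0
```

```bash
python3 look.py pics/d.png; python3 - <<'E'
from h import *
im=cv2.imread("pics/d.png"); c=cap("wrist")
p=proj(c,[.493,-.078,.14]);print(p)
x,y=int(p[0]),int(p[1]);x0=max(0,x-75);y0=max(0,y-60)
print(x0,y0);cv2.imwrite("pics/d2.png",cv2.resize(im[y0:y0+120,x0:x0+150],None,fx=5,fy=5,interpolation=cv2.INTER_CUBIC))
E
```

```text
3.65 [ 0.3934 -0.0516  0.2441] [ 16.3352  -2.2227 -26.686    0.0694 -65.3719  56.7247] 
 [[ 0.9568 -0.2909  0.0031]
 [-0.2909 -0.9568 -0.0002]
 [ 0.003  -0.0007 -1.    ]] [ 0.5851 -0.1848 -0.4467] [-0.0118 -0.1042  0.0065] 1.0006061139865412 0.0
holder 0.97 [ 92. 138.] [0.4864 0.1615 0.    ]
holder 0.86 [256.  77.] [ 0.4967 -0.0783  0.    ]
sleeve_axis 0.78 [256.  60.] [ 0.4989 -0.0806  0.146 ]
pointer 0.92 [263. 110.] [ 0.4579 -0.0745  0.117 ]
pointer 0.9 [ 55. 183.] [0.4506 0.1507 0.117 ]
grip_center 0.78 [256.  58.] [ 0.4981 -0.0806  0.164 ]
button_face 0.72 [  6. 186.] [0.4634 0.1566 0.164 ]
button_face 0.53 [262.  94.] [ 0.4715 -0.0768  0.164 ]
(np.float64(254.1904002687464), np.float64(67.7063428934628))
179 7
```

View pics/d2.png

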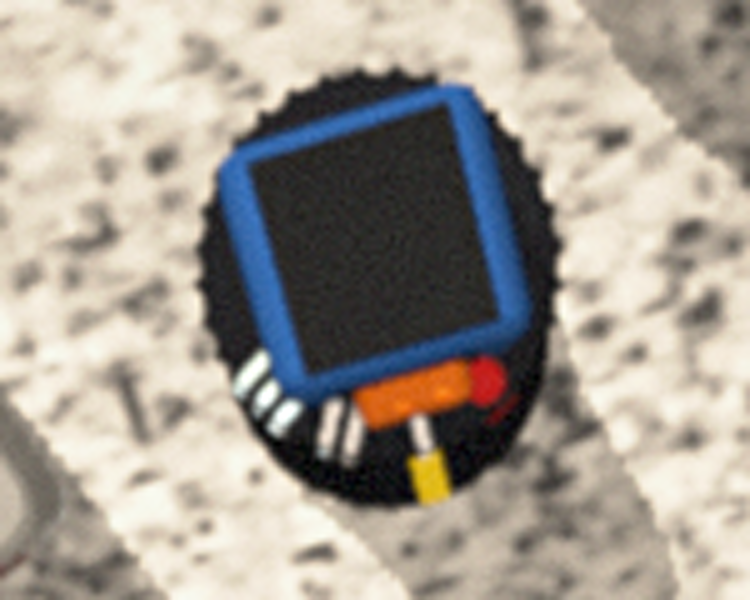

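The crop shows one bar over the yellow pointer (crop 430,470), with two bars to its left at (340,430). The sleeve therefore needs +0.524 rad CCW. Next I'll refine the axis and yaw from the grip-top corners.

```bash
python3 - <<'E'
from h import *
np.set_printoptions(precision=4,suppress=True)
c=cap("wrist")
P=[atz(c,((u+.5)/5-.5+179,(v+.5)/5-.5+7),.178) for u,v in((248,162),(447,103),(500,318),(310,377))]
P=np.array(P);print(P,P.mean(0))
for a,b,o in((1,2,0),(0,3,0),(0,1,90),(3,2,90)):
    d=P[a]-P[b];print(np.linalg.norm(d),np.degrees(np.arctan2(d[1],d[0]))-o)
print(atz(c,(179+430/5,7+500/5),.115),[proj(c,[.4975,-.08,z]) for z in(.12,.178)])
for r in silhouettes("wrist","pointer")+silhouettes("wrist","holder"): print(r["score"],r["point"],r["mask"].sum())
c=cap("top")
E
```

```text
[[ 0.5124 -0.0656  0.178 ]
 [ 0.5113 -0.0945  0.178 ]
 [ 0.4823 -0.0939  0.178 ]
 [ 0.4827 -0.0651  0.178 ]] [ 0.4972 -0.0798  0.178 ]
0.02902313287477747 -1.1918519351952723
0.029684018419851254 -0.9786035358485154
0.02892664223278142 -2.142567554996191
0.028812746573457882 -0.8324800225261839
[ 0.4587 -0.0779  0.115 ] [(np.float64(255.04351806210792), np.float64(63.903818687536926)), (np.float64(254.07063011400152), np.float64(54.51557781439507))]
0.79 [431.2, 6.9] 495
0.67 [59.1, 146.7] 7111
0.63 [250.1, 62.2] 5111
0.45 [258.8, 82.7] 188
0.95 [255.8, 62.7] 5093
0.87 [55.9, 143.7] 7215
0.66 [434.9, 7.3] 504
```

Axis ≈ (0.4975, -0.080), yaw ≈ -1.5°. The current heading works for the sleeve grasp.

Call:
step_arm:
  linear:
    - [36, -1, 0]
    - [36, -1, 0]
    - [36, -1, 0]
    - [0, 0, 20]
    - [0, 0, 20]
    - [0, 0, 10]
    - [0, 0, 0]
    - [0, 0, 0]
  delta_rot:
    - [0, 0, 0]
    - [0, 0, 0]
    - [0, 0, 0]
    - [0, 0, 0]
    - [0, 0, 0]
    - [0, 0, 0]
    - [0, 0, 0]
    - [0, 0, 0]
  grip: [87, 87, 87, 87, 87, 87, 87, 87]

```text
time_s: 5.2
tcp_pos: [0.4966, -0.0806, 0.1934]
ee_rot: [[0.956, -0.292, 0.002], [-0.292, -0.956, -0.0], [0.002, -0.0, -1.0]]
wrist_force: [-0.2, -0.2, -0.4]
gripper_width: 1.003
gripper_force: 0.0
```

```bash
python3 look.py pics/e.png | head -5; python3 - <<'E'
from h import *
np.set_printoptions(precision=4,suppress=True)
c=cap("side")
for l,z in(("sleeve_axis",.146),("grip_center",.164),("pointer",.117)):
  print(proj(c,[.4975,-.08,z]),[(l,r["score"],r["point"]) for r in landmark_of("side",l)])
E
```

```text
5.2 [ 0.4966 -0.0806  0.1934] [  9.3135  11.5534 -18.9663   0.0231 -59.3832  63.6863] 
 [[ 0.9564 -0.2922  0.0017]
 [-0.2922 -0.9564 -0.0001]
 [ 0.0017 -0.0004 -1.    ]] [-0.2433 -0.1778 -0.4019] [0.0086 0.0312 0.0007] 1.0032788686010463 0.0
holder 0.78 [449.  79.] [ 0.5297 -0.3171  0.    ]
(np.float64(250.89876381899094), np.float64(179.15694910010808)) [('sleeve_axis', 0.87, [251.6, 178.8]), ('sleeve_axis', 0.61, [214.8, 155.3]), ('sleeve_axis', 0.59, [307.5, 225.0])]
(np.float64(250.78907217482993), np.float64(173.94600168705946)) [('grip_center', 0.68, [310.0, 221.2]), ('grip_center', 0.57, [253.4, 175.0]), ('grip_center', 0.54, [212.5, 149.9])]
(np.float64(251.07235402570578), np.float64(187.40342444041192)) [('pointer', 0.93, [238.9, 190.8]), ('pointer', 0.8, [203.3, 164.3]), ('pointer', 0.63, [299.1, 234.4]), ('pointer', 0.41, [206.1, 171.3])]
```

View pics/e.png

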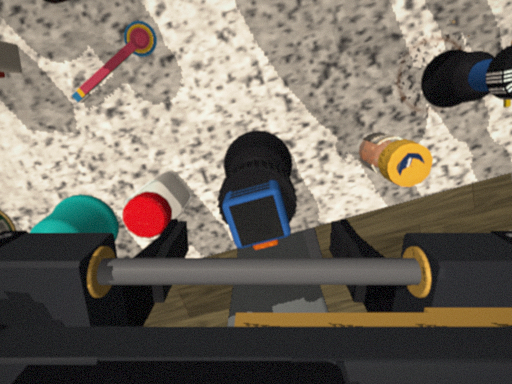

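The wrist view shows the grip at (257,215) between the fingers at (170,260) and (350,260), and the side camera agrees with the axis. Now I'll go down and grip the sleeve.

Call:
step_arm:
  linear:
    - [0, 0, 20]
    - [0, 0, 20]
    - [0, 0, 20]
    - [0, 0, 11]
    - [0, 0, 0]
    - [0, 0, 0]
    - [0, 0, 0]
    - [0, 0, 0]
    - [0, 0, 0]
    - [0, 0, 0]
  delta_rot:
    - [0, 0, 0]
    - [0, 0, 0]
    - [0, 0, 0]
    - [0, 0, 0]
    - [0, 0, 0]
    - [0, 0, 0]
    - [0, 0, 0]
    - [0, 0, 0]
    - [0, 0, 0]
    - [0, 0, 0]
  grip: [87, 87, 87, 87, 87, 70, 55, 50, 50, 50]

```text
time_s: 6.95
tcp_pos: [0.4971, -0.0794, 0.122]
ee_rot: [[0.956, -0.292, 0.003], [-0.292, -0.956, 0.002], [0.002, -0.002, -1.0]]
wrist_force: [0.7, 5.5, 0.8]
gripper_width: 0.682
gripper_force: 30.0
```

```bash
python3 look.py pics/x.png | head -4
```

```text
6.95 [ 0.4971 -0.0794  0.122 ] [  9.3813  16.098  -24.5298  -0.0967 -49.2024  63.6977] 
 [[ 0.9564 -0.2921  0.0027]
 [-0.2921 -0.9564  0.0017]
 [ 0.0021 -0.0025 -1.    ]] [0.6761 5.4809 0.8173] [ 1.4381 -0.1441  0.0552] 0.6815312366996814 30.00140430405736
```

Call:
step_arm:
  linear:
    - [0, 0, 0]
    - [0, 0, 0]
    - [0, 0, 0]
    - [0, 0, 0]
    - [0, 0, 0]
    - [0, 0, 0]
    - [0, 0, 0]
    - [0, 0, 0]
  delta_rot:
    - [0, 0, -0.09]
    - [0, 0, -0.09]
    - [0, 0, -0.09]
    - [0, 0, -0.09]
    - [0, 0, -0.09]
    - [0, 0, -0.074]
    - [0, 0, 0]
    - [0, 0, 0]
  grip: [50, 50, 50, 50, 50, 50, 50, 50]

```text
time_s: 8.25
tcp_pos: [0.497, -0.0808, 0.122]
ee_rot: [[0.974, 0.225, 0.002], [0.225, -0.974, -0.0], [0.002, 0.001, -1.0]]
wrist_force: [2.8, -2.0, 1.3]
gripper_width: 0.683
gripper_force: 30.0
```

```bash
python3 look.py pics/x.png | head -4
```

```text
8.25 [ 0.497  -0.0808  0.122 ] [  9.297   16.1148 -24.5561   0.0471 -49.2065  93.6519] 
 [[ 0.9744  0.2246  0.0022]
 [ 0.2246 -0.9744 -0.0003]
 [ 0.0021  0.0008 -1.    ]] [ 2.7644 -1.9904  1.2843] [-0.549  -0.7412  0.0608] 0.683475113394057 29.99985937960446
```

Call:
step_arm:
  linear:
    - [0, 0, 0]
    - [0, 0, 0]
    - [0, 0, 0]
    - [0, 0, -40]
    - [0, 0, -40]
    - [0, 0, -42]
    - [-50, -8, 0]
    - [-50, -8, 0]
    - [0, 0, 0]
    - [0, 0, 0]
  delta_rot:
    - [0, 0, 0]
    - [0, 0, 0]
    - [0, 0, 0]
    - [0, 0, 0]
    - [0, 0, 0]
    - [0, 0, 0]
    - [0, 0, 0]
    - [0, 0, 0]
    - [0, 0, 0]
    - [0, 0, 0]
  grip: [70, 87, 87, 87, 87, 87, 87, 87, 87, 87]

```text
time_s: 9.8
tcp_pos: [0.3953, -0.0875, 0.2439]
ee_rot: [[0.974, 0.225, 0.001], [0.225, -0.974, 0.0], [0.001, 0.0, -1.0]]
wrist_force: [1.1, -0.2, 0.9]
gripper_width: 1.002
gripper_force: 0.0
```

```bash
python3 look.py pics/f.png; python3 - <<'E'
from h import *
im=cv2.imread("pics/f.png"); c=cap("wrist")
p=proj(c,[.4975,-.08,.14]);print(p)
x,y=int(p[0]),int(p[1]);x0=max(0,x-75);y0=max(0,y-60)
print(x0,y0);cv2.imwrite("pics/f2.png",cv2.resize(im[y0:y0+120,x0:x0+150],None,fx=5,fy=5,interpolation=cv2.INTER_CUBIC))
E
```

```text
9.8 [ 0.3953 -0.0875  0.2439] [ 10.7715  -1.2283 -25.7461   0.0027 -65.429   92.2554] 
 [[ 0.9743  0.2254  0.0009]
 [ 0.2254 -0.9743  0.0001]
 [ 0.0009  0.0001 -1.    ]] [ 1.1129 -0.2311  0.9009] [-0.0725 -0.07    0.0472] 1.0016375815347718 0.0
holder 0.98 [85. 42.] [0.4893 0.1605 0.    ]
holder 0.74 [450.  96.] [ 0.5326 -0.3157  0.    ]
holder 0.58 [273.  82.] [ 0.4975 -0.0814  0.    ]
sleeve_axis 0.59 [278.  67.] [ 0.5    -0.0781  0.146 ]
pointer 0.95 [264. 115.] [ 0.4583 -0.0767  0.117 ]
pointer 0.86 [486. 126.] [ 0.4975 -0.2896  0.117 ]
pointer 0.73 [280.  66.] [ 0.5042 -0.0812  0.117 ]
pointer 0.66 [20. 66.] [0.4513 0.1516 0.117 ]
grip_center 0.78 [279.  67.] [ 0.4982 -0.0783  0.164 ]
button_face 0.69 [180.  57.] [ 0.488  -0.0034  0.164 ]
button_face 0.5 [271. 100.] [ 0.4737 -0.0782  0.164 ]
(np.float64(278.6734469304538), np.float64(71.51593672110684))
203 11
```

View pics/f2.png

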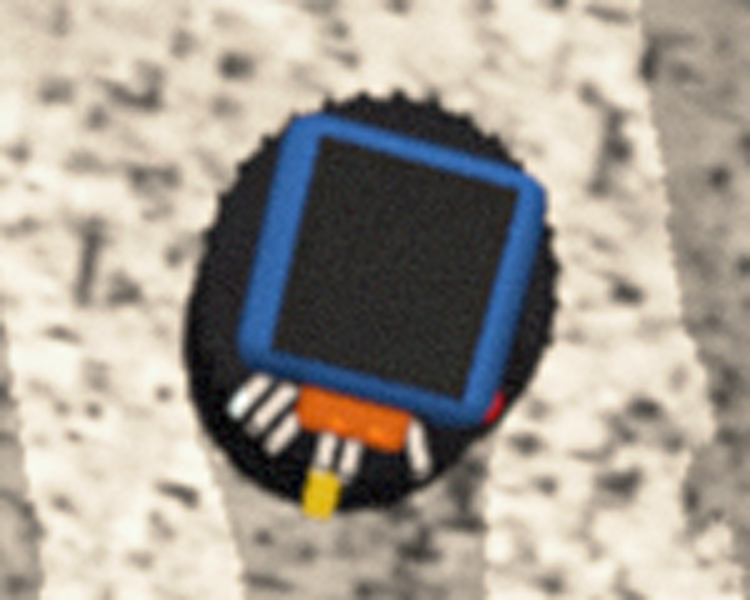

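The two-bar mark is in line with the yellow pointer (crop 338,453 against 322,495), so it has clicked in. Next I'll rotate to the squeeze heading.

Call:
step_arm:
  linear:
    - [0, 0, 0]
    - [0, 0, 0]
    - [0, 0, 0]
    - [0, 0, 0]
    - [0, 0, 0]
    - [0, 0, 0]
    - [0, 0, 0]
    - [0, 0, 0]
    - [0, 0, 0]
    - [0, 0, 0]
  delta_rot:
    - [0, 0, 0.1824]
    - [0, 0, 0.1824]
    - [0, 0, 0.1824]
    - [0, 0, 0.1824]
    - [0, 0, 0.1824]
    - [0, 0, 0.1824]
    - [0, 0, 0.1824]
    - [0, 0, 0.1824]
    - [0, 0, 0.1824]
    - [0, 0, 0.1824]
  grip: [87, 87, 87, 87, 87, 87, 87, 87, 87, 87]

```text
time_s: 11.4
tcp_pos: [0.3953, -0.0875, 0.2434]
ee_rot: [[-0.032, -0.999, -0.001], [-0.999, 0.032, -0.0], [0.0, 0.001, -1.0]]
wrist_force: [0.9, 0.2, 0.2]
gripper_width: 1.003
gripper_force: 0.0
```

Call:
step_arm:
  linear:
    - [-5, -50.5, 0]
    - [-5, -50.5, 0]
    - [0, 0, 0]
    - [0, 0, 0]
    - [0, 0, 0]
  delta_rot:
    - [0, 0, 0]
    - [0, 0, 0]
    - [0, 0, 0]
    - [0, 0, 0]
    - [0, 0, 0]
  grip: [87, 87, 87, 87, 87]

```text
time_s: 12.02
tcp_pos: [0.4954, -0.0803, 0.2437]
ee_rot: [[-0.026, -1.0, -0.0], [-1.0, 0.026, 0.0], [-0.0, 0.0, -1.0]]
wrist_force: [0.4, 0.2, -0.3]
gripper_width: 0.999
gripper_force: 0.0
```

Call:
step_arm:
  linear:
    - [0, -1.5, 25]
    - [0, 0, 25]
    - [0, 0, 25]
    - [0, 0, 16.5]
    - [0, 0, 0]
    - [0, 0, 0]
    - [0, 0, 0]
    - [0, 0, 0]
    - [0, 0, 0]
    - [0, 0, 0]
  delta_rot:
    - [0, 0, 0]
    - [0, 0, 0]
    - [0, 0, 0]
    - [0, 0, 0]
    - [0, 0, 0]
    - [0, 0, 0]
    - [0, 0, 0]
    - [0, 0, 0]
    - [0, 0, 0]
    - [0, 0, 0]
  grip: [87, 87, 87, 87, 87, 60, 45, 30, 30, 30]

```text
time_s: 13.28
tcp_pos: [0.4978, -0.0802, 0.1521]
ee_rot: [[-0.026, -1.0, 0.0], [-1.0, 0.026, 0.0], [-0.0, -0.0, -1.0]]
wrist_force: [-0.7, 0.5, -0.1]
gripper_width: 0.518
gripper_force: 0.0
```

Call:
step_arm:
  linear:
    - [0, 0, 0]
    - [0, 0, 0]
  delta_rot:
    - [0, 0, 0]
    - [0, 0, 0]
  grip: [30, 30]

```text
time_s: 13.52
tcp_pos: [0.4994, -0.0803, 0.1523]
ee_rot: [[-0.026, -1.0, 0.003], [-1.0, 0.026, -0.0], [0.0, -0.003, -1.0]]
wrist_force: [4.7, -1.5, -2.6]
gripper_width: 0.417
gripper_force: 30.0
```

The opening is 36 mm, so the button is fully pressed. Pulling up.

Call:
step_arm:
  linear:
    - [0, 0, 0]
    - [0, 0, -7]
    - [0, 0, -7]
    - [0, 0, -7]
    - [0, 0, -7]
    - [0, 0, -7]
    - [0, 0, -7]
    - [0, 0, -7]
    - [0, 0, -7]
    - [0, 0, -7]
  delta_rot:
    - [0, 0, 0]
    - [0, 0, 0]
    - [0, 0, 0]
    - [0, 0, 0]
    - [0, 0, 0]
    - [0, 0, 0]
    - [0, 0, 0]
    - [0, 0, 0]
    - [0, 0, 0]
    - [0, 0, 0]
  grip: [30, 30, 30, 30, 30, 30, 30, 30, 30, 30]

```text
time_s: 14.78
tcp_pos: [0.4993, -0.0802, 0.2148]
ee_rot: [[-0.026, -1.0, 0.003], [-1.0, 0.026, -0.0], [-0.0, -0.003, -1.0]]
wrist_force: [6.6, -2.4, -6.4]
gripper_width: 0.416
gripper_force: 30.0
```

Call:
step_arm:
  linear:
    - [0, 0, -4]
    - [0, 0, -3]
    - [0, 0, -1]
    - [0, 0, 0]
    - [0, 0, 0]
  delta_rot:
    - [0, 0, 0]
    - [0, 0, 0]
    - [0, 0, 0]
    - [0, 0, 0]
    - [0, 0, 0]
  grip: [30, 30, 30, 30, 30]

```text
time_s: 15.4
tcp_pos: [0.4993, -0.0802, 0.2222]
ee_rot: [[-0.026, -1.0, 0.003], [-1.0, 0.026, 0.0], [-0.0, -0.003, -1.0]]
wrist_force: [6.7, -1.9, -7.8]
gripper_width: 0.411
gripper_force: 30.0
```

```bash
python3 look.py pics/g.png|head -4; python3 - <<'E'
from h import *
c=cap("side");im=c["img"][110:240,190:330,::-1]
print([(r["score"],r["point"]) for r in landmark_of("side","grip_center")],proj(c,[.4975,-.08,.234]),proj(c,[.4975,-.08,.164]))
cv2.imwrite("pics/g2.png",cv2.resize(im,None,fx=4,fy=4,interpolation=cv2.INTER_CUBIC))
E
```

```text
15.4 [ 0.4993 -0.0802  0.2222] [  9.305   10.3236 -16.1129   0.0222 -63.4102 -10.8036] 
 [[-0.026  -0.9997  0.0027]
 [-0.9997  0.026   0.0001]
 [-0.0002 -0.0027 -1.    ]] [ 6.7329 -1.9241 -7.7645] [-0.6901 -2.0828  0.0452] 0.4113151264479795 30.000538509339094
[(0.63, [310.1, 220.7]), (0.55, [254.0, 153.1]), (0.45, [209.8, 149.6])] (np.float64(250.34766943718668), np.float64(152.97698010453573)) (np.float64(250.78907217482993), np.float64(173.94600168705946))
```

View pics/g2.png

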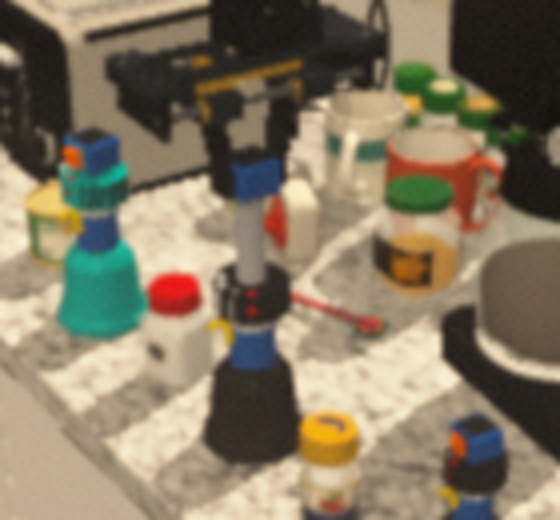

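The side view shows the grip raised about 70 mm at (254,153). I'll push up a little more to confirm the stop.

Call:
step_arm:
  linear:
    - [0, 0, -1]
    - [0, 0, -1]
    - [0, 0, 0]
    - [0, 0, 0]
    - [0, 0, 0]
    - [0, 0, 0]
  delta_rot:
    - [0, 0, 0]
    - [0, 0, 0]
    - [0, 0, 0]
    - [0, 0, 0]
    - [0, 0, 0]
    - [0, 0, 0]
  grip: [30, 30, 30, 30, 30, 30]

```text
time_s: 16.55
tcp_pos: [0.4993, -0.0802, 0.2225]
ee_rot: [[-0.026, -1.0, 0.002], [-1.0, 0.026, 0.0], [-0.0, -0.002, -1.0]]
wrist_force: [10.2, -4.6, -13.9]
gripper_width: 0.419
gripper_force: 30.0
```

The force rose from 8 to 14 N and the position held, so it is firmly at the second stop.

```bash
python3 -c "
from station import *
print(finish_job())"
```

```text
the job is handed in; nothing more can be done
None
```

I turned the sleeve to the two-bar mark, then squeezed the button and pulled the grip up to the second stop, where the arm is still holding it; nothing else on the worktop was touched, and the job is handed in.

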